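# Swing the magnifier over the board

## Task

Swing the heavy magnifier boom round from the right until its lens stands centred above the circuit board, and bring it to rest there: push and brake it gently, only by the dark spring buffers on the two sides of its head, never by the housing, the glass or the arm, and never let the head move faster than a quarter of a metre per second or run into its end stops. Then take the gripper away and watch it stand still there, untouched, for three seconds before you finish; leave the board rest and everything else on the bench where it is.

Things in the scene. Friction and masses are not known exactly. Their poses are not given: they have to be found in the camera images.
- boom (a joint): Swing angle (rad) of a heavy magnifier boom on ball bearings about an upright post. 0: arm along the stand's -x, about at the robot; + to the robot's left. Starts at rest at -0.65 to -0.5. Inertia about the post nominally 0.27 kg m2 (hidden, 0.7 to 1.4 times). Hardly any friction: 0.03 N m s, a free swing dies out with a time constant of about 9 s. Hard stops at -0.85, +0.95.
- rest (a joint): Angle (rad) of the stiff board rest (moves only above 4 N m) about the same post, same zero and sign; stands at 0.05 to 0.45. The lens is exactly above the board when joint boom equals joint rest.
- post (a point): Point on the post's axis (post 36 mm thick, top at 222 mm), 152 mm above the table, the mid-height of the magnifier head. Its orientation is that of the stand, which is fixed to the table: the stand's -x axis is the zero of both joints.
- housing: Magnifier head at the end of the boom: white housing 150 mm long (along the arm), 110 mm wide, 130 to 174 mm above the table, with a glass plate on top up to 178 mm. Origin: lens centre, 330 mm from the post, 152 mm high. x along the arm to the post, y to the head's left.
- beam: White arm between post and head, 34 mm wide, 139 to 165 mm above the table, with a round dark counterweight behind the post. Origin on the post axis, 152 mm high, axes as the head.
- pad_right: Spring buffer on the head's right side: dark block 130 mm along the arm, 133 to 171 mm above the table, 30 mm out of the housing. Origin: centre of its rubber face, 85 mm beside the lens centre. Slides into the housing against a 300 N/m spring, 25 mm at most, hardly damped: the head bounces off a finger that just stands in its way. Pushing it drives the head left.
- pad_left: The same spring buffer on the head's left side, face 85 mm beside the lens centre (+y of the head). Pushing it drives the head to the right, or brakes a swing to the left. More than 6 N (20 mm of spring travel) on either buffer is too rough.
- board (a point): Centre of the green circuit board (184 mm wide, 100 mm along the arm, 42 mm above the table, parts on it up to 62 mm) on the board rest, a 200 x 120 mm tray on a grey arm low on the post, 330 mm from the axis.
- paste_jar: Bystander: jar, 60 mm across, 70 mm high, right of the middle; to be left alone.
- pen_cup: Bystander: open blue cup, 84 mm across, 110 mm high, at the left; to be left alone.
- screw_tray: Bystander: black divided tray, 100 x 140 x 30 mm, at the left; to be left alone.

How it is judged:
On the way:
1. the lens stands over the board, at rest and untouched (horizontal distance between housing and board below 0.035 m and velocity of joint boom between -0.04 and 0.04 rad/s and contact force between each of the fingers, the arm and pad_right below 0.1 N and contact force between each of the fingers, the arm and pad_left below 0.1 N), for 2 s.
At the end, for the whole second after the job is handed in: For the last second the lens centre is within 35 mm (about 0.1 rad) of the board centre, seen from above, and the boom turns slower than 0.04 rad/s; before that it has stood so, untouched, for 2 s (horizontal distance between housing and board below 0.035 m and velocity of joint boom between -0.04 and 0.04 rad/s).
It fails at once if the buffers are hit or pushed hard (more than 6 N) (contact force between any of the fingers, the arm and pad_right above 6 N or contact force between any of the fingers, the arm and pad_left above 6 N).
It fails at once if the robot touches the housing, the glass or the boom's arm (contact force between any of the fingers, the arm and housing above 0.5 N or contact force between any of the fingers, the arm and beam above 0.5 N).
It fails at once if the boom runs into an end stop or swings faster than 0.8 rad/s (value of joint boom above 0.93 rad or value of joint boom below -0.83 rad or velocity of joint boom above 0.8 rad/s or velocity of joint boom below -0.8 rad/s).
It fails at once if the board rest is shifted (distance of board from where it was at the start of the episode above 0.015 m).
It fails at once if a bystander is disturbed (distance of any of paste_jar, pen_cup, screw_tray from where it was at the start of the episode above 0.03 m).
It also fails if it takes over 48 s, if anything falls off the work surface, if the arm or the gripper's body presses on something with over 40 N, if the wrist force passes 120 N, or if a joint passes its speed limit or range.

## Robot

A 6-joint arm with a two-finger parallel gripper is mounted at the origin on the work surface. World frame = base frame: x ahead of the robot, y to its left, z up, the work surface at z = 0. Lengths are in m, angles in rad, forces in N, time in s.
With the tool pointing down it reaches from about 0.4 to 0.825 m from the base axis. Payload 7 kg.
Tool frame: the origin (TCP) lies at the very end of the fingers, on their centre line; the grasp point (between the pads) lies 19 mm behind it (arm.grasp_offset is the distance from the TCP to the grasp point, in m); z points along the fingers, y is the line along which they close (so a half turn about z gives the same grasp; the last joint's range is limited). The gripper opens to 88 mm and grips with 3 to 60 N. Pads are 19 mm wide; open, the fingers measure 130 mm over their backs; the gripper's body (78 mm by 193 mm) begins 47 mm behind the grasp point.
Start: joints at [-0.894, 0.359, 0.012, 0, -1.224, -0.288], TCP at [0.256, -0.625, 0.227] pointing down, gripper open.
Joint ranges: [-3.07, 3.07], [-1.43, 2.12], [-1.02, 1.25], [-3.03, 1.67], [-3.05, -0], [-3.03, 3.03]. Speed limits (rad/s): [2.39, 2.39, 3.01, 3.14, 3.14, 3.14].

## Interface

Orientations are given as [roll, pitch, yaw] about the fixed x, y, z axes, in that order (R = Rz(yaw) Ry(pitch) Rx(roll)).
In Python, from station import get_state, cams, arm, nets gives the robot as it stands.
- The arm moves only by the shell command python3 -m creep 'ROWS' [FORCE]. ROWS is a JSON object of lists of equal length, an entry for each row: "translation": the shift along the world's x, y, z in mm, a list of three; "spin": the turn about the world's z in rad; "gripper": the opening, from 0 (shut) to 1 (fully open). In form: {"translation": [[dx, dy, dz], ...], "spin": [spin, ...], "gripper": [gripper, ...]}. A call has 1 to 8 rows; each row shifts and turns the commanded pose from where the row before left it; what a row does not reach is not made up. A row lasts 1/10 s, in which the tool goes at most 50 mm and 8.59 degrees, less where a joint would pass 70% of its speed; a pose out of reach is approached as far as the arm can. A call is refused whole if a number of a shift passes 50 or a number of a turn 0.15, either way. A call with a gripper value outside its range is refused whole. The fingers move at their own pace and stop on an object; FORCE is the grip in N (left out, the last holds). Time passes only in rows, so rows that do not move let the fingers close. It gives the time, the measured TCP pose, the force, the opening and the grip force at its end, in the units of the state.
- get_state(): the state, without advancing time (a new reading comes with each control period).
- cams.grab_frame(name): name is "side" or "top" or "wrist"; returns a dict with "img" (480x640x3 uint8, red, green, blue), "mtx" (3x3 intrinsics, pixels), "D" ([k1, k2, p1, p2, k3] as OpenCV has them; the pictures are not rectified), "R" (3x3) and "t" (3): a world point X has camera coordinates R X + t. Camera axes: x right, y down, z forward; pixel columns grow to the right and rows downward; lengths in m; the calibration is good to about 2 mm. A picture is of the moment at which its call begins. There is no depth.
- arm.job_done(): hands the job in; it is judged then, once.
Trained networks look in the newest picture that a camera, given by its name, has taken for a name from the list of things; names that differ only in an ending like _2 or _b are one class to them, and where a whole thing is asked for, a point or a joint stands for the part that bears it (a point fixed in the world has none). Each returns a list of dicts, best first, with "confidence" (0 to 1); they miss things now and then, are a little off and sometimes report something else, mostly with a low value. They report only what shows in the picture. A call takes as long as a camera call.
- nets.search_frame(camera, label): "centre" ([x, y, z] in m, in world coordinates, good to about 4 mm: the middle of the surface that is visible of it).
- nets.pinpoint(camera, label): "centre" ([x, y, z] in m, in world coordinates, good to about 4 mm: a listed point, or the origin of a listed thing).
The state is a dict: "t": time; "q": joint angles; "qd": joint speeds; "joint_efforts": joint torques, N m; "eef_pos": TCP position; "ee_rot": TCP orientation; "force": force on the tool from outside, world axes, zero at the start; "moment": the same for the moment, N m; "width": finger opening in m; "gripper_force": force on a finger pad.
Only numpy, scipy, OpenCV 4.12 (cv2) and the standard library are available. Lean on these libraries where they do the work, as an engineer would, in place of code of your own. Each camera call takes 0.05 s, during which the arm holds its last target. There are 200 camera calls.

## Working session

There is one attempt and no reset: what is moved stays moved. The work goes in short steps, Python scripts to look and compute and a shell command to move; the robot and the scene stay as the last step left them, time stands still between calls to the robot, and variables do not carry over. Pictures are saved under pics/ and viewed, at most 10 in all, crops included, and the job is handed in when it is done.

```bash
mkdir -p pics; ls; cat > h.py <<'E'
import numpy as np,cv2
from station import get_state,cams,arm,nets
def pin(l,cs=("top","side"),f="pinpoint"):
    for c in cs:
        for d in getattr(nets,f)(c,l)[:2]: print(l,c,np.round(d["centre"],3),round(d["confidence"],2))
E
python3 - <<'E'
from h import *
for c in ("top","side"):
    cv2.imwrite(f"pics/{c}0.png",cams.grab_frame(c)["img"][:,:,::-1])
for l in ["post","housing","board","pad_right","pad_left","paste_jar","pen_cup","screw_tray"]: pin(l)
s=get_state();print(s["t"],s["eef_pos"],s["ee_rot"],s["force"],s["width"])
E
```

```text
pics
post top [0.767 0.003 0.152] 0.61
post side [0.768 0.001 0.152] 0.6
housing top [ 0.497 -0.184  0.155] 0.56
housing side [ 0.495 -0.192  0.154] 0.74
housing side [0.765 0.002 0.152] 0.25
board top [ 0.39   0.385 -0.003] 0.75
pad_right top [ 0.545 -0.256  0.153] 0.69
pad_right side [ 0.544 -0.254  0.154] 0.65
pad_left top [ 0.451 -0.112  0.156] 0.8
pad_left side [ 0.448 -0.118  0.152] 0.68
paste_jar top [ 0.423 -0.327 -0.003] 0.81
paste_jar side [ 0.423 -0.321  0.   ] 0.83
pen_cup top [ 0.614  0.419 -0.   ] 0.67
pen_cup side [0.611 0.422 0.001] 0.88
screw_tray top [ 0.392  0.387 -0.003] 0.57
screw_tray side [0.393 0.389 0.002] 0.96
0.9 [ 0.2558472  -0.62460868  0.22658036] [-3.14157190e+00  8.66585642e-06 -2.75279656e+00] [ 0.0148517  -1.24444638  0.31012803] 0.08799630434709921
```

View pics/top0.png

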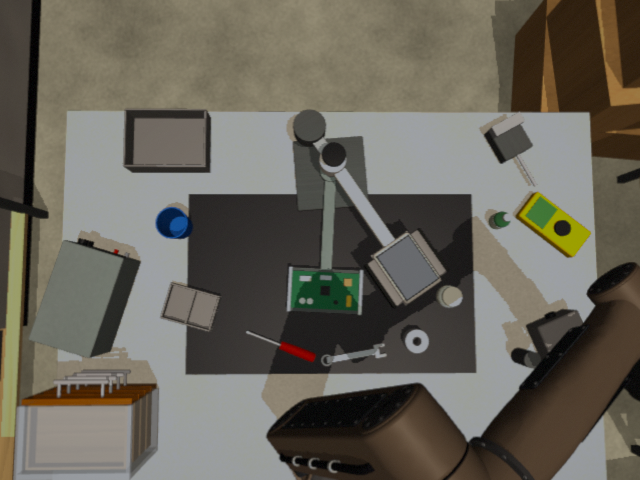

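View pics/side0.png

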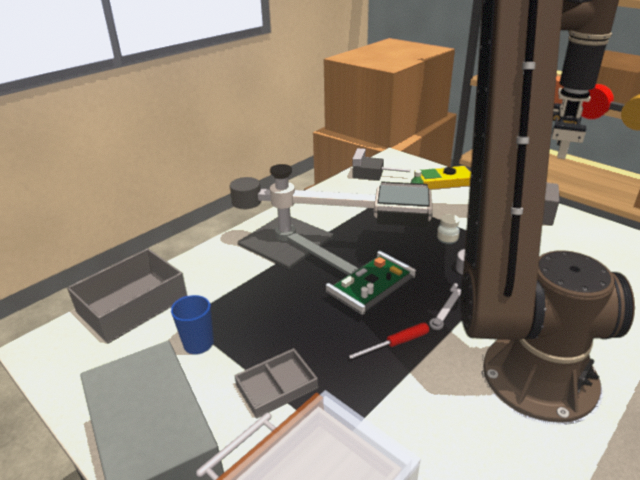

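Top view: the head is at about (405,268), the board at (325,290), the post at (333,153), and the jar at (450,296) just right of the head. The side view agrees. The net's "board" hit is actually the screw tray, so I'll measure the board by its colour and track the beam angle with my own code.

```bash
cat >> h.py <<'E'
P=np.array([0.7675,0.002])
def px2w(f,uv,z):
    n=cv2.undistortPoints(np.float64(uv).reshape(-1,1,2),f["mtx"],np.float64(f["D"]))[:,0]
    d=np.c_[n,np.ones(len(n))]@f["R"]; c=-f["R"].T@f["t"]
    return c+d*((z-c[2])/d[:,2])[:,None]
def proj(f,X): return cv2.projectPoints(np.float64(X),cv2.Rodrigues(f["R"])[0],f["t"],f["mtx"],np.float64(f["D"]))[0][:,0]
def beam(f,z=0.165):
    a=np.arange(-.85,.95,.004); out=[]
    g=f["img"].min(2)
    for r in np.arange(.13,.225,.01):
        X=np.c_[P[0]-r*np.cos(a),P[1]+r*np.sin(a),0*a+z]
        uv=proj(f,X).astype(np.float32)
        v=cv2.remap(g,uv[:,:1],uv[:,1:],cv2.INTER_LINEAR)[:,0].astype(float)
        w=34/1000/r; k=np.ones(int(w/.004)); m=np.convolve(v,k/len(k),"same"); i=m.argmax()
        s=abs(a-a[i])<w; b=np.clip(v[s]-v[s].max()*.8,0,None); out.append([(a[s]*b).sum()/b.sum(),m[i]])
    o=np.array(out); return np.median(o[:,0]),np.std(o[:,0]),np.median(o[:,1])
def look(n=1,gap=0):
    for i in range(n):
        t=get_state()["t"]; f=cams.grab_frame("top"); b=beam(f); print("t",round(t,2),"beam",np.round(b,4))
    return f
E
python3 - <<'E'
from h import *
f=look(2)
h=cv2.cvtColor(f["img"],cv2.COLOR_RGB2HSV)
m=cv2.inRange(h,(50,90,30),(85,255,255)); m[:230]=0;m[340:]=0;m[:,:260]=0;m[:,390:]=0
r=cv2.minAreaRect(cv2.findNonZero(m)); c=px2w(f,cv2.boxPoints(r),.042); print(r); print(c.round(3)); b=c.mean(0)
print("board",b,"dist",np.hypot(*(b[:2]-P)),"angle",np.arctan2(b[1]-P[1],P[0]-b[0]))
for l in ("post","housing"): pin(l)
print(get_state()["t"])
E
```

```text
t 0.9 beam [-6.033000e-01  1.400000e-03  1.537155e+02]
t 0.95 beam [-6.033000e-01  1.400000e-03  1.536429e+02]
((324.638427734375, 290.2319641113281), (66.51690673828125, 37.153587341308594), 2.862405300140381)
[[ 0.393  0.11   0.042]
 [ 0.494  0.106  0.042]
 [ 0.484 -0.075  0.042]
 [ 0.384 -0.07   0.042]]
board [0.4389043  0.01773241 0.042     ] dist 0.3289721049476409 angle 0.04784116758384408
post top [0.769 0.001 0.155] 0.6
post side [0.768 0.001 0.152] 0.6
housing top [ 0.497 -0.186  0.157] 0.81
housing side [ 0.495 -0.192  0.154] 0.74
housing side [0.765 0.002 0.152] 0.25
1.2
```

```bash
python3 -m creep '{"translation": [[45,45,0],[45,45,0],[45,45,0],[45,45,0],[45,45,0],[45,45,0],[45,45,0],[8,5,0]], "spin": [0.03,0.03,0.03,0.03,0.03,0.03,0.03,0], "gripper": [0,0,0,0,0,0,0,0]}'; python3 -m creep '{"translation": [[0,0,-30],[0,0,-30],[0,0,-20],[0,0,0]], "spin": [0,0,0,0], "gripper": [0,0,0,0]}'
python3 - <<'E'
from h import *
f=look(2); cv2.imwrite("pics/top1.png",f["img"][:,:,::-1])
s=get_state();print(s["t"],s["eef_pos"],s["ee_rot"],s["force"],s["width"])
E
```

```text
t: 2.0
eef_pos: [0.5145, -0.3687, 0.2267]
ee_rot: [-3.141, 0.001, -2.538]
force: [0.1, -0.5, -0.3]
width: 0.0293
gripper_force: 0.0
t: 2.4
eef_pos: [0.5094, -0.3714, 0.1434]
ee_rot: [3.137, -0.003, -2.543]
force: [-0.1, 0.4, -0.0]
width: 0.0015
gripper_force: 0.0
t 2.4 beam [-6.027000e-01  7.600000e-03  1.293012e+02]
t 2.45 beam [-6.028000e-01  7.800000e-03  1.292379e+02]
2.5 [ 0.51141274 -0.37257554  0.1470649 ] [-3.14140406e+00 -5.05526958e-04 -2.54279260e+00] [-0.03177987 -0.49392747  0.61124686] 0.0005371534315597618
```

View pics/top1.png

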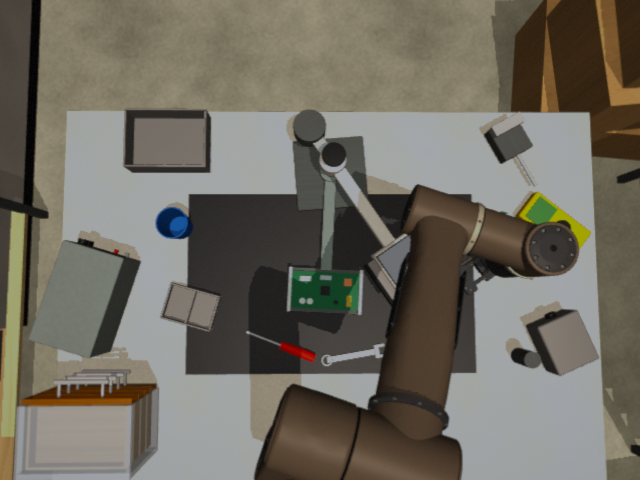

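The tool stands off the right buffer, at about (470,275), and the beam is still visible.

```bash
python3 -m creep '{"translation": [[20,13,0],[20,13,0],[20,13,0],[17,14,0],[-8,12,0],[-8,12,0],[-7,10,0],[0,0,0]], "spin": [0,0,0,0,0,0,0,0], "gripper": [0,0,0,0,0,0,0,0]}'
python3 - <<'E'
from h import *
f=look(1)
s=get_state();p=s["eef_pos"];d=p[:2]-np.array([.544,-.255]);print(s["t"],p,s["force"],"normal",d@[.567,-.824],"along",d@[.824,.567])
f=cams.grab_frame("wrist"); cv2.imwrite("pics/w1.png",f["img"][:,:,::-1])
E
```

```text
t: 3.3
eef_pos: [0.5645, -0.2837, 0.1471]
ee_rot: [3.142, 0.0, -2.542]
force: [-0.8, 0.3, 0.6]
width: 0.0006
gripper_force: 0.0
t 3.3 beam [6.31000e-02 3.70200e-01 7.10893e+01]
3.35 [ 0.56508661 -0.28443414  0.14726557] [ 0.24672039 -0.7559196   0.25371779] normal 0.036209832617806664 along 0.0006862083438105035
```

View pics/w1.png

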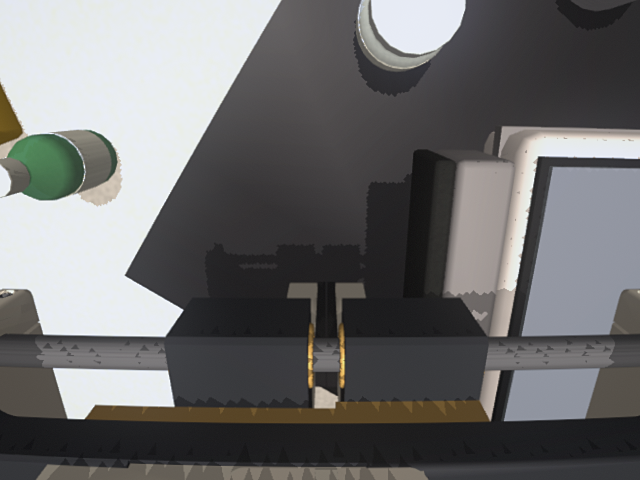

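```bash
python3 -m creep '{"translation": [[-1.5,2.1,0],[-1.5,2.1,0],[-1.5,2.1,0],[-1.5,2.1,0],[-1.5,2.1,0],[-1.5,2.1,0],[-1.5,2.1,0],[-1.5,2.1,0]], "spin": [0,0,0,0,0,0,0,0], "gripper": [0,0,0,0,0,0,0,0]}'
python3 -m creep '{"translation": [[-1.5,2.1,0],[-1.5,2.1,0],[-1.5,2.1,0],[-1.5,2.1,0]], "spin": [0,0,0,0], "gripper": [0,0,0,0]}'
python3 - <<'E'
from h import *
cams.grab_frame("side")
pin("housing",("side",)); pin("pad_left",("side",));print(get_state()["t"])
E
```

```text
t: 4.2
eef_pos: [0.5533, -0.2681, 0.1466]
ee_rot: [-3.142, 0.0, -2.543]
force: [0.2, -0.4, 0.1]
width: 0.0004
gripper_force: 0.0
t: 4.6
eef_pos: [0.5472, -0.2597, 0.1466]
ee_rot: [-3.142, 0.0, -2.543]
force: [-1.2, -0.2, -0.9]
width: 0.0004
gripper_force: 0.0
housing side [ 0.487 -0.182  0.155] 0.56
pad_left side [ 0.445 -0.108  0.155] 0.97
4.75
```

```bash
python3 - <<'E'
from h import *
for i in range(3):
    cams.grab_frame("side"); t=get_state()["t"]
    for l in ("pad_left","housing"):
        c=nets.pinpoint("side",l)[0]; c=np.array(c["centre"]); d=c[:2]-P
        print(round(t,2),l,c.round(4),"ang",np.arctan2(d[1],-d[0])-(np.arctan2(.085,.33) if l=="pad_left" else 0))
s=get_state();print(s["t"],s["force"],s["eef_pos"])
E
```

```text
4.8 pad_left [ 0.4416 -0.1012  0.1518] ang -0.5587676521064943
4.8 housing [ 0.4861 -0.1755  0.1559] ang -0.5627411338235234
4.95 pad_left [ 0.4415 -0.0943  0.1525] ang -0.5393261385324528
4.95 housing [ 0.4806 -0.1683  0.1549] ang -0.5356904309703536
5.1 pad_left [ 0.4392 -0.0874  0.1501] ang -0.5179613820743798
5.1 housing [ 0.4801 -0.1603  0.1545] ang -0.5140728770499838
5.2 [-0.62927126 -0.66379523  0.34896044] [ 0.5473343  -0.2599681   0.14650753]
```

```bash
python3 -m creep '{"translation": [[4,-6,35],[0,0,35],[-6,20,0],[-7,35,0],[-7,35,0],[-7,35,0],[-7,35,0],[-7,35,0]], "spin": [0,0,0,-0.05,-0.06,-0.06,-0.06,-0.06], "gripper": [0,0,0,0,0,0,0,0]}'
python3 -m creep '{"translation": [[-7,35,0],[-7,35,0],[-8,35,0],[-8,35,0],[-8,35,0],[-8,35,0],[-8,30,0],[0,20,0]], "spin": [-0.06,-0.06,-0.06,-0.06,-0.06,-0.06,0,0], "gripper": [0,0,0,0,0,0,0,0]}'
cat >> h.py <<'E'
def look2(n=3):
    T=[];A=[]
    for i in range(n):
        f=cams.grab_frame("side"); t=get_state()["t"]; a=[]
        for l in ("pad_left","housing","pad_right"):
            r=nets.pinpoint("side",l)
            if not r: continue
            c=np.array(r[0]["centre"]); d=c[:2]-P
            if abs(np.hypot(*d)-(.33 if l=="housing" else .341))>.03: continue
            a.append(np.arctan2(d[1],-d[0])+{"pad_left":-1,"housing":0,"pad_right":1}[l]*np.arctan2(.085,.33))
        T.append(t-.05);A.append(np.mean(a)); print(round(t-.05,2),np.round(a,3))
    look(1)
    s=get_state();print("slope",np.polyfit(T,A,1)[0],"t",s["t"],np.round(s["eef_pos"],4),np.round(s["ee_rot"],3),np.round(s["force"],1))
E
python3 -c "
from h import *
look2(3)"
```

```text
t: 6.0
eef_pos: [0.5099, -0.0697, 0.2167]
ee_rot: [-3.142, 0.0, -2.835]
force: [0.7, -0.1, -0.3]
width: -0.0002
gripper_force: 0.0
t: 6.8
eef_pos: [0.4555, 0.1909, 0.2169]
ee_rot: [3.141, 0.0, 3.092]
force: [0.0, -0.0, 0.5]
width: 0.0004
gripper_force: 0.0
6.8 [-0.296 -0.292 -0.279]
7.0 [-0.266 -0.272 -0.25 ]
7.2 [-0.244 -0.251 -0.232]
t 7.4 beam [-2.180000e-01  1.200000e-03  1.527458e+02]
slope 0.11620694115213051 t 7.45 [0.4564 0.1887 0.2166] [3.142 0.    3.09 ] [ 0.3 -0.3  0.4]
```

```bash
python3 -m creep '{"translation": [[0,0,-25],[0,0,-25],[0,0,-22],[0,-30,0],[0,-30,0],[0,-22,0],[0,0,0]], "spin": [0,0,0,0,0,0,0], "gripper": [0,0,0,0,0,0,0]}'
python3 -c "
from h import *
look(3);s=get_state();print(s['t'],s['eef_pos'],s['force'])"
```

```text
t: 8.15
eef_pos: [0.4558, 0.1049, 0.1445]
ee_rot: [-3.141, -0.001, 3.088]
force: [0.9, -0.3, 0.2]
width: 0.0004
gripper_force: 0.0
t 8.15 beam [-1.38400e-01  1.40000e-03  1.51618e+02]
t 8.2 beam [-1.338000e-01  1.200000e-03  1.517546e+02]
t 8.25 beam [-1.285000e-01  1.300000e-03  1.516851e+02]
8.3 [0.45665538 0.1072335  0.14476722] [-0.78437097 -0.01746796  1.12562159]
```

```bash
python3 -m creep '{"translation": [[0,0,0],[0,0,0],[0,0,0],[0,0,0],[0,0,0],[0,0,0],[0,0,0],[0,0,0]], "spin": [0,0,0,0,0,0,0,0], "gripper": [0,0,0,0,0,0,0,0]}' | head -2
python3 -c "
from h import *
look(5);s=get_state();print(s['t'],s['eef_pos'],s['force'])"
```

```text
t: 9.1
eef_pos: [0.4563, 0.107, 0.1445]
t 9.1 beam [-4.75000e-02  1.60000e-03  1.52375e+02]
t 9.15 beam [-4.270000e-02  2.400000e-03  1.526671e+02]
t 9.2 beam [-3.850000e-02  1.900000e-03  1.528701e+02]
t 9.25 beam [-3.45000e-02  1.90000e-03  1.52303e+02]
t 9.3 beam [-2.930000e-02  1.100000e-03  1.525936e+02]
9.35 [0.45633194 0.10704625 0.14457056] [-0.15145977 -0.65275839  0.46570624]
```

```bash
python3 -m creep '{"translation": [[0,0,0],[0,0,0],[0,0,0],[0,1.4,0],[0,1.4,0],[0,1.4,0],[0,1.4,0],[0,1.4,0]], "spin": [0,0,0,0,0,0,0,0], "gripper": [0,0,0,0,0,0,0,0]}' | head -4
python3 -m creep '{"translation": [[0,1.4,0],[0,1.4,0],[0,1.4,0],[0,1.4,0],[0,1.4,0],[0,1.4,0]], "spin": [0,0,0,0,0,0], "gripper": [0,0,0,0,0,0]}' | head -4
python3 -c "
from h import *
look(4);s=get_state();print(s['t'],s['eef_pos'],s['force'])"
```

```text
t: 10.15
eef_pos: [0.4563, 0.1142, 0.1445]
ee_rot: [-3.142, -0.0, 3.09]
force: [0.3, -0.2, -0.3]
t: 10.75
eef_pos: [0.4563, 0.1226, 0.1446]
ee_rot: [-3.142, -0.0, 3.09]
force: [-0.1, -0.1, 0.5]
t 10.75 beam [3.260000e-02 1.800000e-03 1.530569e+02]
t 10.8 beam [3.350000e-02 2.100000e-03 1.532947e+02]
t 10.85 beam [3.410000e-02 2.000000e-03 1.531385e+02]
t 10.9 beam [3.500000e-02 1.900000e-03 1.527018e+02]
10.95 [0.45632376 0.12248494 0.14453875] [-0.10375125  0.72785256 -0.52885422]
```

```bash
python3 -c "
from h import *
look(5);s=get_state();print(s['t'],s['eef_pos'],s['force'])"
```

```text
t 10.95 beam [3.570000e-02 2.200000e-03 1.527475e+02]
t 11.0 beam [3.670000e-02 2.300000e-03 1.526936e+02]
t 11.05 beam [3.730000e-02 2.000000e-03 1.526378e+02]
t 11.1 beam [3.820000e-02 1.600000e-03 1.525475e+02]
t 11.15 beam [3.890000e-02 1.800000e-03 1.526778e+02]
11.2 [0.45630604 0.12242505 0.14455066] [-0.42120295 -0.57066975  0.4993164 ]
```

```bash
python3 -m creep '{"translation": [[0,-1,0],[0,-1,0],[0,0.25,0],[0,0.25,0],[0,0.25,0],[0,0.25,0],[0,0.25,0],[0,0.25,0]], "spin": [0,0,0,0,0,0,0,0], "gripper": [0,0,0,0,0,0,0,0]}' | head -4
python3 -m creep '{"translation": [[0,0.25,0],[0,0.25,0],[0,0.25,0],[0,0.25,0],[0,0.25,0],[0,0.25,0],[0,0.25,0],[0,0.25,0]], "spin": [0,0,0,0,0,0,0,0], "gripper": [0,0,0,0,0,0,0,0]}' | head -4
python3 -c "
from h import *
look(5);s=get_state();print(s['t'],s['eef_pos'],s['force'])"
```

```text
t: 12.0
eef_pos: [0.4563, 0.122, 0.1445]
ee_rot: [-3.141, -0.0, 3.09]
force: [0.7, -0.1, 0.1]
t: 12.8
eef_pos: [0.4563, 0.124, 0.1446]
ee_rot: [-3.142, -0.0, 3.09]
force: [0.2, 0.0, -0.1]
t 12.8 beam [5.660000e-02 2.200000e-03 1.528393e+02]
t 12.85 beam [5.650000e-02 1.900000e-03 1.528452e+02]
t 12.9 beam [5.680000e-02 1.900000e-03 1.528174e+02]
t 12.95 beam [5.680000e-02 1.600000e-03 1.528943e+02]
t 13.0 beam [5.680000e-02 1.500000e-03 1.529429e+02]
13.05 [0.45633366 0.12399401 0.14455297] [ 0.52421065 -0.35055637  0.13974538]
```

```bash
python3 -m creep '{"translation": [[0,10,0],[0,25,0],[0,35,0],[0,20,10],[0,0,30],[0,0,30],[0,0,0],[0,0,0]], "spin": [0,0,0,0,0,0,0,0], "gripper": [0,0,0,0,0,0,0,0]}' | head -2
python3 -c "
from h import *
look(4);s=get_state();print(s['t'],s['eef_pos'],s['force'])"
python3 -m creep '{"translation": [[0,0,0],[0,0,0],[0,0,0],[0,0,0],[0,0,0],[0,0,0],[0,0,0],[0,0,0]], "spin": [0,0,0,0,0,0,0,0], "gripper": [0,0,0,0,0,0,0,0]}' | head -2
python3 -c "
from h import *
f=look(2);cv2.imwrite('pics/t9.png',f['img'][:,:,::-1])"
```

```text
t: 13.85
eef_pos: [0.4565, 0.2147, 0.2155]
t 13.85 beam [5.730000e-02 1.300000e-03 1.542207e+02]
t 13.9 beam [5.760000e-02 1.300000e-03 1.541117e+02]
t 13.95 beam [5.760000e-02 1.500000e-03 1.542045e+02]
t 14.0 beam [5.780000e-02 1.300000e-03 1.541285e+02]
14.05 [0.45591008 0.21366127 0.21374622] [ 0.03581297  0.38725502 -1.43789106]
t: 14.85
eef_pos: [0.4563, 0.214, 0.2146]
t 14.85 beam [5.76000e-02 1.40000e-03 1.54162e+02]
t 14.9 beam [5.760000e-02 1.400000e-03 1.541257e+02]
```

View pics/t9.png

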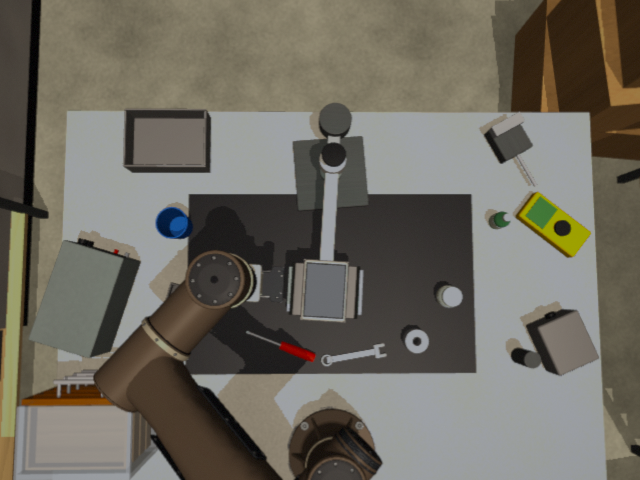

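The head is at about (325,290), right over the board, and the gripper is clear at its left, around (255,285). The lens stands still, about 0.01 rad from the board's angle. I'll wait out the rest of the time and check once more.

```bash
for i in 1 2 ; do python3 -m creep '{"translation": [[0,0,0],[0,0,0],[0,0,0],[0,0,0],[0,0,0],[0,0,0],[0,0,0],[0,0,0]], "spin": [0,0,0,0,0,0,0,0], "gripper": [0,0,0,0,0,0,0,0]}' | head -1; done
python3 -m creep '{"translation": [[0,0,0],[0,0,0],[0,0,0],[0,0,0],[0,0,0],[0,0,0],[0,0,0],[0,0,0]], "spin": [0,0,0,0,0,0,0,0], "gripper": [0,0,0,0,0,0,0,0]}' | head -1
python3 -c "
from h import *
look(2);a=beam(cams.grab_frame('top'))[0]
if abs(a-.048)<.04: print(arm.job_done())"
```

```text
t: 15.75
t: 16.55
t: 17.35
t 17.35 beam [5.740000e-02 1.400000e-03 1.541837e+02]
t 17.4 beam [5.750000e-02 1.300000e-03 1.542078e+02]
the job is handed in; nothing more can be done
None
```

The magnifier lens stands about 3 mm (0.01 rad) from the board's centre, at rest and untouched for over 3 s before I handed the job in at about 17.5 s; no verdict came back.

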